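Put up the clip-on reading light

ROBOT

A 6-joint arm with a two-finger parallel gripper is mounted at the origin on the work surface. World frame = base frame: x ahead of the robot, y to its left, z up, the work surface at z = 0. Lengths are in m, angles in rad, forces in N, time in s.
With the tool pointing down it reaches from about 0.375 to 0.75 m from the base axis. Payload 9 kg.
Tool frame: the origin (TCP) lies midway between the tips of the shut fingers; the grasp point (between the pads) lies 19 mm behind it; z points along the fingers, y is the line along which they close (so a half turn about z gives the same grasp; the last joint's range is limited). The gripper opens to 85 mm and grips with 20 to 120 N. Pads are 22 mm wide; open, the fingers measure 114 mm over their backs; the gripper's body (76 mm by 85 mm) begins 54 mm behind the grasp point. The pads swing forward as they close: fully open they stand 13 mm farther back than shut.
Start: joints at [1.114, 0.104, 0.097, 1.564, 0, 1.353], TCP at [0.142, 0.583, 0.231] pointing down, gripper open.
Joint ranges: [-2.99, 2.99], [-0.84, 1.86], [-1.1, 1.16], [-1.84, 2.11], [-1.51, 1.56], [-3.14, 3.14]. Speed limits (rad/s): [2.22, 2.22, 2.57, 3.14, 3.14, 3.14].

INTERFACE

Orientations are given as a rotation vector (axis times angle).
In Python, from station import r gives the robot as it stands.
- The arm moves only by the tool carry_out, never from a script. Its argument "plan" is one flat list of numbers, 4 for each row, row after row: the shift along the world's x, y, z in mm, then the turn about the world's z in degrees. In form: [dx, dy, dz, turn, dx, dy, dz, turn, ...]. A call has 1 to 20 rows; each row is the pose to reach, as a shift and turn from the pose commanded when the call began; what a row does not reach only later rows make up. A row lasts 1/10 s, in which the tool goes at most 50 mm and 8.59 degrees, less where a joint would pass 70% of its speed; a pose out of reach is approached as far as the arm can. A call with a gripper value outside its range is refused whole. "claw" is the closure in counts, from 0 (fully open) to 255 (shut), set as the call begins (left out, the last holds). The fingers move at their own pace and stop on an object; "force" is the grip in N (left out, the last holds). Time passes only in rows, so rows that repeat a pose let the fingers close. It gives the time, the measured TCP pose, the force, the opening and the grip force at its end, in the units of the state.
- r.sense(): the state, without advancing time (a new reading comes with each control period).
- r.camera(name): name is "side" or "top"; returns (picture, depth): 400x640x3 uint8, blue, green, red; 400x640 float32, m along the optical axis (not along the pixel's ray), 0 where there is no reading.
- r.calibration(name): a dict with "fx", "fy", "cx", "cy" (pixels), "rvec" (rotation vector, rad) and "tvec" (3), from world to camera coordinates, as OpenCV has them. Camera axes: x right, y down, z forward; pixel columns grow to the right and rows downward; lengths in m; the calibration is good to about 2 mm. A picture is of the moment at which its call begins. calibration takes no time and is no camera call.
- r.finish_job(): hands the job in; it is judged then, once.
The state is a dict: "clock": time; "joint_pos": joint angles; "qd": joint speeds; "joint_torque": joint torques, N m; "eef_pos": TCP position; "tool_rot": TCP orientation; "wrist_force": force on the tool from outside, world axes, zero at the start; "ft_torque": the same for the moment, N m; "grip_width": finger opening in m; "finger_force": force on a finger pad.
Only numpy, scipy, OpenCV 4.12 (cv2) and the standard library are available. Lean on these libraries where they do the work, as an engineer would, in place of code of your own. Each camera call takes 0.05 s, during which the arm holds its last target. There are 200 camera calls.

TASK

Make a stand for the reading light: take the loose dowel out of the long drilled block and push its lower end fully home in the hole of the square wooden foot. Then squeeze the clip light's handles, clip its jaws round the upper half of the standing dowel with the lamp head uppermost and the clip about level, and let go so that it stays there. Leave the timer, the dice and the pencil tin where they are.

Things in the scene. Friction and masses are not known exactly. Their poses are not given: they have to be found in the camera images.
- dowel: Plain loose wooden dowel, 18 mm diameter, 170 mm long, small chamfer at the lower end, about 35 g. Origin: centre of its lower end; z runs up along it. It starts upright in a hole of the drilled block (near one end of it), its lower end 10 mm above the shelf, its top 180 mm above it.
- block: Long low wooden block, 150 (x) x 70 (y) x 34 mm high, fixed to the shelf. Origin: centre of its underside. Two holes 21 mm wide and 24 mm deep at x = -45 mm (the dowel starts here) and x = 0; a fixed 17 mm thick pencil stands at x = +45 mm, its tip 118 mm above the shelf.
- foot: Square wooden foot, 100 x 100 x 45 mm high, fixed to the shelf, one hole in the middle of its top. Origin: centre of its underside.
- foot_hole0 (a point): Centre of the mouth of the foot's hole, 45 mm above the shelf; the hole is upright, 20 mm in diameter with a 3 mm chamfer, 36 mm deep (floor 9 mm above the shelf).
- clip: Clip light: grey plastic clip like a big clothes peg, 122 mm long, 24 mm thick, 80 g, lying flat, hinge pin upright, small lamp head over the hinge, top 59 mm above the underside. This is its left half: origin on the hinge axis at the underside, z up along the hinge. Shut, its centre line is this x axis, jaws towards +x (tips +72 mm). At clip_jaw = q the line is turned by -q/2 about z.
- clip_grip (a point): Point midway between the two handle ends with the jaws shut, 50 mm behind the hinge, at mid thickness (12 mm above the underside). Each handle ends in an upright round grip (7 mm radius, 24 mm tall); outer width over both: 58 mm shut, 45 mm on the dowel, 29 mm fully squeezed (squeeze 8 to 16 N).
- clip_jaw (a joint): Opening angle of the clip's jaws (rad): 0 shut, about 0.26 when gripping the 18 mm dowel, 0.6 fully open (gap 36 mm at the pads, 32 mm between the lips). Spring-loaded shut; squeezing the handles opens it.
- clip_mouth (a point): Middle of the jaw pocket where the dowel sits, 53 mm ahead of the hinge on the centre line, 12 mm above the clip's underside; exact when the clip grips the dowel (it is carried by the left half). The pocket has flat pads 28 mm long and a 4 mm lip at the tips.
- timer: Bystander: yellow plastic press-button timer, 70 x 70 x 41 mm. Origin: centre of the underside.
- die1: Bystander: chunky wooden die, 40 mm. Origin: centre of the underside.
- die2: Bystander: another such die, 40 mm. Origin: centre of the underside.
- tin: Bystander: aluminium pencil tin with a hinged top, closed, 190 (x) x 70 (y) x 29 mm. Origin: centre of the underside.
Mind the look-alikes: they are no part of the job. Of the things that look like the clip, take the one that is farthest to the robot's left at the start.

How it is judged:
On the way, in this order (a step that is already met when the one before it is completed fails the run):
1. the dowel stands fully home in the foot's hole (horizontal distance between dowel and foot_hole0 below 0.005 m and z of dowel in the frame of foot_hole0 below -0.03 m and angle between dowel's own z axis and vertical below 0.14 rad), for 0.2 s.
2. the clip's jaws hold the dowel's upper half (all of step 1 and x of clip_mouth in the frame of dowel between -0.008 and 0.008 m and y of clip_mouth in the frame of dowel between -0.008 and 0.008 m and z of clip_mouth in the frame of dowel between 0.085 and 0.165 m and value of joint clip_jaw between 0.17 and 0.37 rad and contact force between clip and dowel above 1 N and angle between clip's own z axis and vertical below 0.3 rad), for 0.2 s.
At the end, for the whole second after the job is handed in: Dowel 30+ mm deep in the foot's hole, within 5 mm of centre, 0.14 rad of upright. Clip jaws grip it (clip_jaw 0.17-0.37, over 1 N), pocket within 8 mm of its axis, 85-165 mm above its lower end, lamp up, level within 0.3 rad. Both released, at rest (all of step 2 and contact force between the fingers and clip below 0.1 N and contact force between the fingers and dowel below 0.1 N and linear speed of each of clip, dowel below 0.02 m/s); the robot touches nothing.
It fails at once if a bystander (timer, die or tin) is moved by more than 30 mm (distance of any of timer, die1, die2, tin from where it was at the start of the episode above 0.03 m).
It also fails if it takes over 61 s, if anything falls off the work surface, if the arm or the gripper's body presses on something with over 40 N, if the wrist force passes 120 N, or if a joint passes its speed limit or range.

## Working session

There is one attempt and no reset: what is moved stays moved. The work goes in short steps, Python scripts to look and compute and a tool call to move; the robot and the scene stay as the last step left them, time stands still between calls to the robot, and variables do not carry over. Pictures are saved under pics/ and viewed, at most 10 in all, crops included, and the job is handed in when it is done.

Besides the shell and the picture viewer there is one more tool, called as name(argument=value, ...), one argument or row to a line, values as JSON. carry_out: Moves the arm, as the interface text tells. Its arguments: {"type":"object","properties":{"plan":{"type":"array"},"claw":{"type":"number"},"force":{"type":"number"}},"required":["plan"]}

```bash
mkdir -p pics; cat > h.py <<'E'
import numpy as np, cv2
from station import r
def shot(n):
    im,d=r.camera(n); np.savez(f'pics/{n}.npz',im=im,d=d); return im,d
def load(n):
    z=np.load(f'pics/{n}.npz'); return z['im'],z['d']
def pix2w(n,u,v,d=None,z=None):
    c=r.calibration(n); R=cv2.Rodrigues(np.array(c['rvec'],float))[0]; t=np.array(c['tvec'],float).ravel()
    ray=np.array([(u-c['cx'])/c['fx'],(v-c['cy'])/c['fy'],1.])
    o=-R.T@t; k=R.T@ray
    if z is not None: return o+k*(z-o[2])/k[2]
    return o+k*d
def cloud(n,d):
    c=r.calibration(n); R=cv2.Rodrigues(np.array(c['rvec'],float))[0]; t=np.array(c['tvec'],float).ravel()
    v,u=np.mgrid[:d.shape[0],:d.shape[1]]
    p=np.stack([(u-c['cx'])/c['fx']*d,(v-c['cy'])/c['fy']*d,d],-1)-t
    w=p@R; w[d==0]=np.nan; return w
E
python3 - <<'E'
from h import *
for n in('top','side'):
    im,d=shot(n); cv2.imwrite(f'pics/{n}0.png',im)
    c=r.calibration(n);print(n,c)
print(r.sense())
E
```

```text
top {'fx': 464.63522070003796, 'fy': 464.63522070003796, 'cx': 324.24563749977403, 'cy': 196.0724356161257, 'rvec': array([ 2.21694188, -1.98562659,  0.21174703]), 'tvec': array([-0.0761706 ,  0.57510631,  1.12291057])}
side {'fx': 363.0055450189653, 'fy': 363.0055450189653, 'cx': 319.38220011328673, 'cy': 195.73462931421204, 'rvec': array([ 0.67281246, -2.55373249,  1.25348967]), 'tvec': array([0.49384398, 0.22642053, 0.74193687])}
{'clock': 0.1, 'joint_pos': array([ 1.11429221e+00,  1.04630902e-01,  9.65515000e-02,  1.56390445e+00,
       -6.97860243e-06,  1.35313446e+00]), 'qd': array([-0.00027286, -0.0008315 ,  0.00058942, -0.00167126, -0.00157855,
        0.00036047]), 'joint_torque': array([ 7.92503793e-03, -5.58208036e+01,  5.04720032e+01,  1.30827582e-02,
       -1.84544951e-04, -2.86504883e-05]), 'eef_pos': array([0.14178261, 0.58270031, 0.23060763]), 'tool_rot': array([-3.74235341e-01, -3.11883359e+00,  1.76379064e-03]), 'wrist_force': array([-0.44913768,  0.32749898,  0.02903709]), 'ft_torque': array([-0.00297023, -0.00970984,  0.01651902]), 'finger_force': 0.0, 'grip_width': 0.08543545434143522}
```

View pics/top0.png

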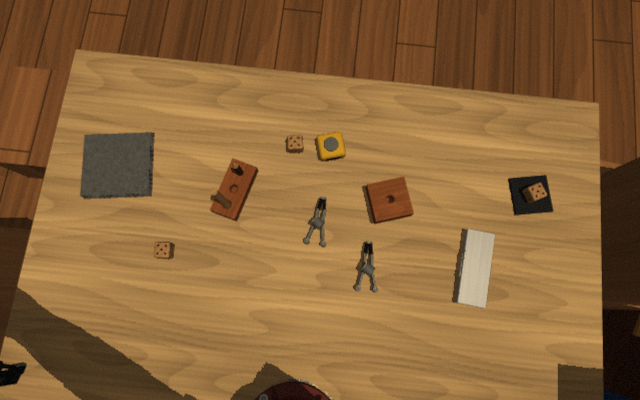

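View pics/side0.png

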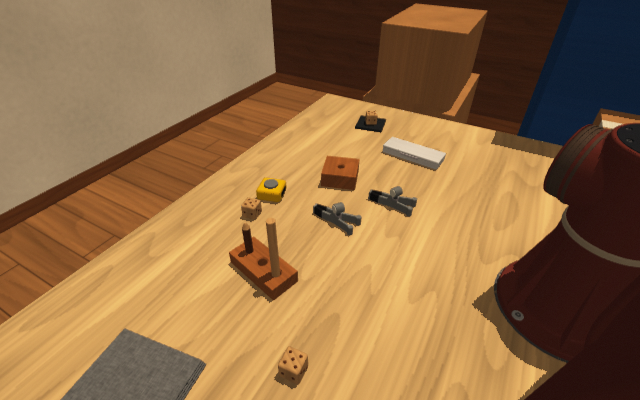

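Top view: the tall dowel is at (222,200) in the block, the fixed pencil at (236,165), and the foot hole at (390,199). There are two clip candidates, at (318,222) and (367,267). Robot left is image left, so I take (318,222). I'll check this in an enlarged crop.

```bash
python3 - <<'E'
from h import *
im,d=load('top')
c=im[150:260,205:355]; cv2.imwrite('pics/crop1.png',cv2.resize(c,None,fx=5.3,fy=5.3,interpolation=cv2.INTER_CUBIC))
for name,u,v,z in [('foothole',390,199,.045),('blockhole0',234,188,.034),('clipL',320,221,.03),('clipR',367,267,.03)]:
    print(name,pix2w('top',u,v,z=z),pix2w('top',u,v,d=d[v,u]))
w=cloud('top',d)
def box(sel,name):
    m=np.zeros(d.shape,np.uint8); m[sel]=1
    p=w[sel]; rc=cv2.minAreaRect((p[:,:2]*1000).astype(np.float32)); print(name,sel.sum(),rc,np.percentile(p[:,2],[5,50,95]))
H=w[...,2]; v,u=np.mgrid[:400,:640]
box((H>.038)&(H<.055)&(u>355)&(u<420)&(v>170)&(v<225),'foot')
box((H>.027)&(H<.042)&(u>205)&(u<262)&(v>150)&(v<225),'block')
box((H>.008)&(u>298)&(u<332)&(v>190)&(v<250),'clip')
s=(H>.16)&(u>200)&(u<262)&(v>140)&(v<225); print('dowel',s.sum(),np.nanmedian(w[s],0))
s=(H>.035)&(u>298)&(u<332)&(v>190)&(v<250); print('lamp',s.sum(),np.nanmedian(w[s],0),np.nanmax(w[s],0))
ims,ds=load('side'); ws=cloud('side',ds)
v,u=np.mgrid[:400,:640]
for a,b in((.06,.09),(.1,.13),(.14,.175)):
    s=(ws[...,2]>a)&(ws[...,2]<b)&(u>262)&(u<285)&(v>210)&(v<280); print(s.sum(),np.median(ws[s],0))
for n,uu,vv,z in [('foothole',342,166,.045),('top',272,221,.18)]: print(n,pix2w('side',uu,vv,z=z))
E
```

```text
foothole [ 0.59442738 -0.18174846  0.045     ] [ 0.6015174  -0.18558299  0.01329026]
blockhole0 [0.5813919 0.2252975 0.034    ] [0.58649778 0.23072384 0.00974564]
clipL [ 0.5199036  -0.00817827  0.03      ] [ 0.51587394 -0.00885612  0.05549019]
clipR [ 0.41582677 -0.13972696  0.03      ] [ 0.41369711 -0.13718947  0.06018834]
foot 1444 ((595.1334838867188, -181.5519561767578), (100.54131317138672, 101.2701187133789), 18.706623077392578) [0.04148134 0.04524702 0.04929765]
block 1284 ((580.2782592773438, 226.75662231445312), (71.9190673828125, 150.68263244628906), 75.39186096191406) [0.0305619  0.03459914 0.03848618]
clip 371 ((519.6862182617188, 4.311445236206055), (130.17791748046875, 57.26628112792969), 3.3772268295288086) [0.01881837 0.0257662  0.06010156]
dowel 66 [0.53588428 0.23611514 0.1803395 ]
lamp 105 [ 0.51096441 -0.0039113   0.05671061] [0.52711353 0.01136112 0.06227704]
91 [0.53497511 0.2428657  0.07513942]
99 [0.53462581 0.24299965 0.1146104 ]
132 [0.53488371 0.24287216 0.15784312]
foothole [ 0.59374655 -0.18360899  0.045     ]
top [0.53571363 0.23656463 0.18      ]
```

View pics/crop1.png

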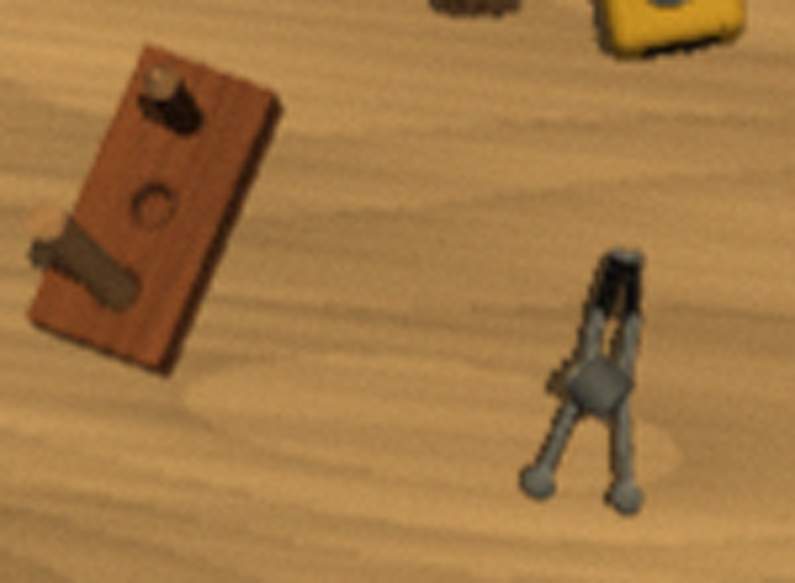

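The crop confirms my choice: the left clip, with its jaws (623,255 in the crop) pointing roughly +x and its handles at (538,480) and (625,497). The other candidate, at (367,267), is further right. The tool's closing line is already perpendicular to the block's long axis, so I'm moving above the dowel.

carry_out(
  plan=[394, -346, 10, 0, 394, -346, 10, 0, 394, -346, 10, 0, 394, -346, 10, 0, 394, -346, 10, 0, 394, -346, 10, 0, 394, -346, 10, 0, 394, -346, 10, 0, 394, -346, 10, 0, 394, -346, 10, 0, 394, -346, 10, 0, 394, -346, 10, 0, 394, -346, 10, 0, 394, -346, 10, 0, 394, -346, 10, 0],
  claw=0,
  force=60,
)

```text
clock: 1.6
eef_pos: [0.5351, 0.238, 0.2414]
tool_rot: [0.372, 3.12, 0.0]
wrist_force: [0.7, -0.6, -0.4]
grip_width: 0.0853
finger_force: 0.0
```

```bash
python3 - <<'E'
from h import *
P=lambda u,v,z:pix2w('top',205+u/5.3,150+v/5.3,z=z)
tip=P(625,258,.024);g1=P(538,480,.024);g2=P(625,497,.024)
m=(g1+g2)/2; print(tip,g1,g2,m,'len',np.linalg.norm(tip-m),np.degrees(np.arctan2(*(tip-m)[[1,0]])),np.linalg.norm(g1-g2))
print('lamp',P(600,388,.059))
im,d=shot('side'); cv2.imwrite('pics/s1.png',cv2.resize(im[100:340,150:450],None,fx=2,fy=2))
E
```

```text
[ 0.58063521 -0.0090348   0.024     ] [0.46635388 0.02084935 0.024     ] [ 0.46277367 -0.02211826  0.024     ] [ 0.46456378 -0.00063445  0.024     ] len 0.11637501130735303 -4.1394062853659275 0.04311650335416427
lamp [ 0.50922807 -0.00508491  0.059     ]
```

View pics/s1.png

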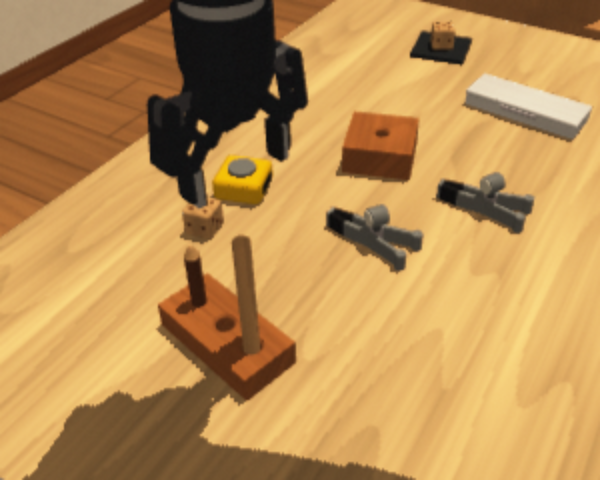

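Side view: the gripper is open above the dowel (243,240), with the pencil (193,255) clear of the fingers. Next I lower, grip and lift.

carry_out(
  plan=[0, -1, -40, 0, 0, -1, -80, 0, 0, -1, -121, 0, 0, -1, -121, 0, 0, -1, -121, 0],
)

```text
clock: 2.15
eef_pos: [0.5354, 0.2364, 0.1211]
tool_rot: [-0.373, -3.119, 0.0]
wrist_force: [1.0, -0.3, 0.3]
grip_width: 0.0851
finger_force: 0.0
```

carry_out(
  plan=[0, 0, 0, 0, 0, 0, 0, 0, 0, 0, 0, 0, 0, 0, 0, 0, 0, 0, 0, 0, 0, 0, 0, 0, 0, 0, 0, 0, 0, 0, 0, 0, 0, 0, 0, 0, 0, 0, 0, 0],
  claw=255,
  force=60,
)

```text
clock: 3.15
eef_pos: [0.5364, 0.2363, 0.121]
tool_rot: [0.374, 3.118, 0.002]
wrist_force: [0.3, 2.1, 5.8]
grip_width: 0.0164
finger_force: 58.5
```

carry_out(
  plan=[0, 0, 20, 0, 0, 0, 45, 0, 0, 0, 80, 0, 0, 0, 100, 0, 0, 0, 100, 0, 30, -200, 100, 0, 30, -200, 100, 0, 30, -200, 100, 0, 30, -200, 100, 0, 30, -200, 100, 0, 58, -419, 100, 0, 58, -419, 100, 0, 58, -419, 100, 0, 58, -419, 100, 0, 58, -419, 100, 0, 58, -419, 100, 0, 58, -419, 100, 0, 58, -419, 100, 0],
)

```text
clock: 4.95
eef_pos: [0.5938, -0.1813, 0.22]
tool_rot: [-0.372, -3.119, -0.001]
wrist_force: [-0.7, 0.7, -1.5]
grip_width: 0.0167
finger_force: 58.9
```

```bash
python3 - <<'E'
from h import *
print(r.sense()['eef_pos'])
im,d=shot('side'); cv2.imwrite('pics/s2.png',cv2.resize(im[30:230,220:460],None,fx=3,fy=3,interpolation=cv2.INTER_CUBIC))
w=cloud('side',d); H=w[...,2]; v,u=np.mgrid[:400,:640]
s=(abs(w[...,0]-.594)<.04)&(abs(w[...,1]+.182)<.04)&(H>.07)&(H<.2)
for a in np.arange(.07,.2,.01):
    t=s&(H>=a)&(H<a+.01)
    if t.sum(): print(round(a,2),t.sum(),np.median(w[t],0).round(4),np.median(u[t]),np.median(v[t]))
t=s; print(u[t].min(),u[t].max(),v[t].max())
E
```

```text
[ 0.59382094 -0.18132472  0.21997564]
0.1 2 [ 0.5945 -0.1756  0.1098] 341.5 148.0
0.11 18 [ 0.5945 -0.1764  0.1149] 341.5 146.0
0.12 22 [ 0.5931 -0.1753  0.1252] 342.0 143.0
0.13 19 [ 0.5945 -0.1763  0.1338] 342.0 140.0
0.14 20 [ 0.5922 -0.1755  0.1446] 343.0 137.0
0.15 19 [ 0.5938 -0.1769  0.1544] 342.0 134.0
0.16 22 [ 0.5938 -0.1764  0.1656] 342.5 130.0
0.17 22 [ 0.5928 -0.1768  0.1754] 343.0 127.0
0.18 23 [ 0.5933 -0.1764  0.1848] 343.0 124.0
0.19 24 [ 0.5945 -0.176   0.1949] 343.0 120.0
339 346 148
```

View pics/s2.png

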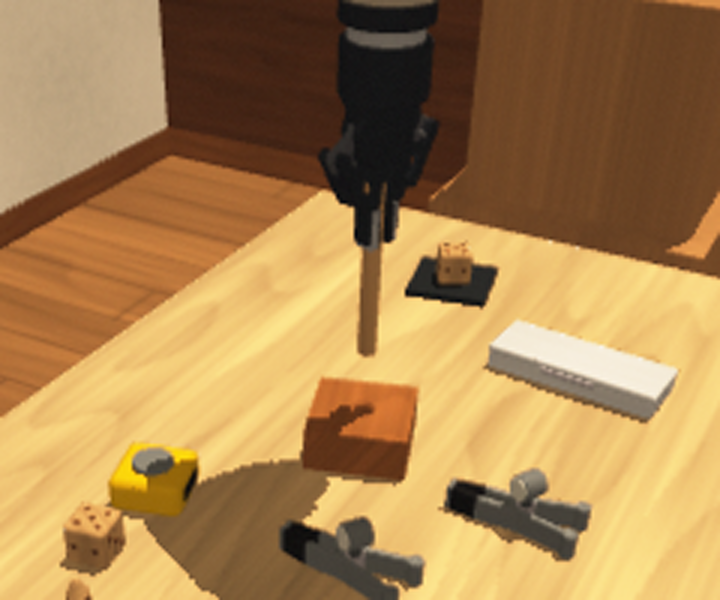

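The dowel hangs upright, its lower end at (341,148), over the foot. I'm lowering it to just inside the chamfer.

carry_out(
  plan=[1, -1, -30, 0, 1, -1, -55, 0, 1, -1, -62, 0, 1, -1, -66, 0, 1, -1, -70, 0, 1, -1, -74, 0, 1, -1, -74, 0],
)

```text
clock: 5.7
eef_pos: [0.5951, -0.1837, 0.1465]
tool_rot: [0.374, 3.119, 0.001]
wrist_force: [0.8, 1.8, -1.8]
grip_width: 0.0163
finger_force: 58.9
```

```bash
python3 - <<'E'
from h import *
s=r.sense(); print(s['eef_pos'],s['wrist_force'],s['ft_torque'],s['grip_width'])
E
```

```text
[ 0.59513886 -0.1836774   0.14654086] [ 0.81572595  1.75546149 -1.77852241] [ 0.68203229 -0.16455964  0.02058694] 0.01634440990416996
```

The end is in the hole with little force, and the hole seems to sit 1–2 mm further in −y. I'll push it home.

carry_out(
  plan=[0, -1, -5, 0, 0, -1, -10, 0, 0, -1, -15, 0, 0, -1, -20, 0, 0, -1, -24, 0, 0, -1, -26, 0, 0, -1, -28, 0, 0, -1, -28, 0],
)

```text
clock: 6.5
eef_pos: [0.5957, -0.1844, 0.12]
tool_rot: [0.373, 3.117, 0.002]
wrist_force: [-0.8, 6.8, 10.2]
grip_width: 0.0168
finger_force: 61.2
```

```bash
python3 - <<'E'
from h import *
s=r.sense(); print(s['eef_pos'],s['wrist_force'],s['ft_torque'],s['grip_width'])
E
```

```text
[ 0.595748   -0.18436884  0.12001127] [-0.83755086  6.77452316 10.24984193] [ 2.01931243  0.20841371 -0.04928804] 0.016775170556133114
```

It's home: tool height matches the predicted 0.120 and there is a 10 N push-back. I'm releasing and rising.

carry_out(
  plan=[0, 0, 2, 0, 0, 0, 2, 0, 0, 0, 2, 0, 0, 0, 2, 0, 0, 0, 2, 0, 0, 0, 2, 0, 0, 0, 2, 0, 0, 0, 40, 0, 0, 0, 80, 0, 0, 0, 100, 0, 0, 0, 100, 0],
  claw=0,
)

```text
clock: 7.6
eef_pos: [0.5964, -0.1858, 0.2224]
tool_rot: [0.374, 3.114, -0.004]
wrist_force: [0.7, -0.2, 0.1]
grip_width: 0.0854
finger_force: 0.0
```

carry_out(
  plan=[-132, 183, 0, 9, -132, 183, 0, 9, -132, 183, 0, 9, -132, 183, 0, 9, -132, 183, 0, 9, -132, 183, 0, 9, -132, 183, -100, 9, -132, 183, -100, 9, -132, 183, -100, 9],
)

```text
clock: 8.5
eef_pos: [0.4583, -0.001, 0.1108]
tool_rot: [-0.128, -3.127, -0.004]
wrist_force: [-0.7, 0.1, 0.3]
grip_width: 0.0855
finger_force: 0.0
```

```bash
python3 - <<'E'
from h import *
s=r.sense(); print(s['eef_pos'],s['wrist_force'],s['grip_width'])
im,d=shot('side'); cv2.imwrite('pics/s3.png',cv2.resize(im[60:260,250:490],None,fx=3.3,fy=3,interpolation=cv2.INTER_CUBIC))
w=cloud('side',d); H=w[...,2]; v,u=np.mgrid[:400,:640]
s=(abs(w[...,0]-.595)<.03)&(abs(w[...,1]+.182)<.03)&(H>.06)
for a in np.arange(.05,.2,.02):
    t=s&(H>=a)&(H<a+.02)
    if t.sum(): print(round(a,2),t.sum(),np.median(w[t],0).round(4))
print(np.nanmax(H[s]))
E
```

```text
[ 0.45830466 -0.00097468  0.11076412] [-0.65129923  0.08803774  0.27691799] 0.08550809624268634
0.05 18 [ 0.5954 -0.1768  0.0651]
0.07 37 [ 0.5949 -0.1777  0.0795]
0.09 38 [ 0.5948 -0.177   0.099 ]
0.11 35 [ 0.5958 -0.1771  0.1188]
0.13 49 [ 0.5949 -0.177   0.1403]
0.15 40 [ 0.5952 -0.1776  0.1602]
0.17 32 [ 0.5977 -0.1794  0.1782]
0.1799529721066547
```

View pics/s3.png

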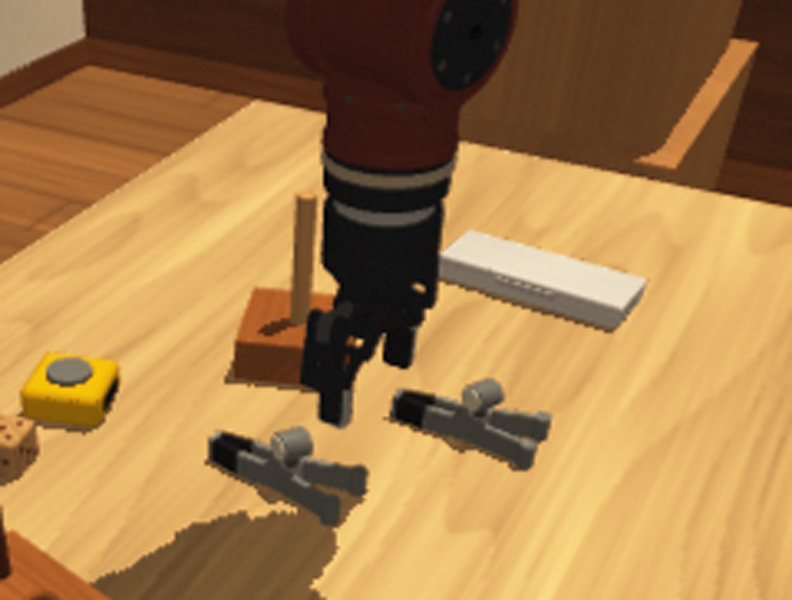

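Side view: the dowel stands in the foot, from (305,195) to (300,325). The gripper hovers above the left clip, whose grips are at (350,480) and (335,515). I'll settle and check the tool position.

carry_out(
  plan=[0, 0, -30, 0, 0, 0, -50, 0, 0, 0, -50, 0, 0, 0, -50, 0],
  force=40,
)

```text
clock: 8.95
eef_pos: [0.4643, -0.0026, 0.0708]
tool_rot: [0.129, 3.137, -0.001]
wrist_force: [0.4, 0.5, 0.5]
grip_width: 0.0856
finger_force: 0.0
```

```bash
python3 - <<'E'
from h import *
s=r.sense(); print(s['eef_pos'],s['tool_rot'])
R=cv2.Rodrigues(s['tool_rot'])[0]; print(np.degrees(np.arctan2(R[1,1],R[0,1])))
im,d=shot('side'); w=cloud('side',d); H=w[...,2]; v,u=np.mgrid[:400,:640]
s=(abs(w[...,0]-.465)<.03)&(abs(w[...,1])<.035)&(H>.008)&(H<.03)
p=w[s]; a=p[(p[:,1]>.005)&(p[:,0]<.475)]; b=p[(p[:,1]<-.005)&(p[:,0]<.475)]
print(len(a),a.mean(0) if len(a) else 0,len(b),b.mean(0) if len(b) else 0)
E
```

```text
[ 0.46425393 -0.00258977  0.07078372] [ 1.28723141e-01  3.13668667e+00 -7.74486703e-04]
85.30001020137088
40 [0.46810259 0.02186702 0.01895361] 47 [ 0.46615291 -0.02172165  0.01931874]
```

carry_out(
  plan=[-1, 2, -35, 0, -1, 2, -55, 0, -1, 2, -62, 0, -1, 2, -66, 0, -1, 2, -66, 0, -1, 2, -66, 0],
)

```text
clock: 9.6
eef_pos: [0.4629, -0.0003, 0.0037]
tool_rot: [0.128, 3.137, -0.001]
wrist_force: [0.1, -0.6, 0.8]
grip_width: 0.0853
finger_force: 0.0
```

carry_out(
  plan=[0, 0, 0, 0, 0, 0, 0, 0, 0, 0, 0, 0, 0, 0, 0, 0, 0, 0, 0, 0, 0, 0, 0, 0, 0, 0, 0, 0, 0, 0, 0, 0, 0, 0, 0, 0, 0, 0, 0, 0],
  claw=255,
  force=40,
)

```text
clock: 10.6
eef_pos: [0.4638, -0.0005, 0.0052]
tool_rot: [0.128, 3.135, -0.001]
wrist_force: [-5.5, 1.0, 20.7]
grip_width: 0.0254
finger_force: 38.2
```

```bash
python3 - <<'E'
from h import *
s=r.sense(); print(s['eef_pos'],s['wrist_force'],s['grip_width'],s['finger_force'])
im,d=shot('side'); im2,d2=shot('top')
a=cv2.resize(im[170:260,290:410],(640,480),interpolation=cv2.INTER_CUBIC)
cv2.imwrite('pics/s4.png',a)
E
```

```text
[ 0.46384936 -0.00047203  0.00520672] [-5.45148081  1.03928133 20.72692525] 0.025447892222126303 38.247352838516235
```

View pics/s4.png

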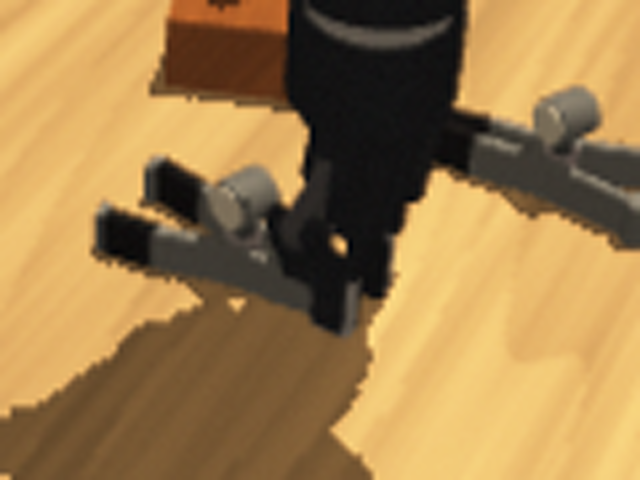

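The jaws are open (tips at (110,210) and (155,165) in the crop) and the lamp is up. I'm lifting, then going to a stand-off behind the dowel.

carry_out(
  plan=[0, 0, 10, 0, 0, 0, 30, 0, 0, 0, 60, 0, 0, 0, 90, 0, 0, 0, 114, 0, 0, 0, 114, 0, -12, -45, 114, 0, -25, -90, 114, 0, -25, -130, 114, 0, -25, -160, 114, 0, -25, -175, 114, 0, -25, -175, 114, 0, -25, -175, 114, 0, -25, -175, 114, 0],
)

```text
clock: 12.1
eef_pos: [0.4369, -0.1737, 0.116]
tool_rot: [-0.126, -3.139, -0.001]
wrist_force: [-0.7, -0.0, -0.9]
grip_width: 0.0255
finger_force: 39.6
```

```bash
python3 - <<'E'
from h import *
s=r.sense(); print(s['eef_pos'],s['wrist_force'],s['grip_width'],s['finger_force'])
im2,d2=shot('top'); im,d=shot('side')
a=cv2.resize(im2[170:250,345:425],None,fx=6,fy=6,interpolation=cv2.INTER_CUBIC)
b=cv2.resize(im[110:210,290:390],(480,480),interpolation=cv2.INTER_CUBIC)[:, :310]
cv2.imwrite('pics/s5.png',np.hstack([a,b]))
for n,D in(('top',d2),('side',d)):
    w=cloud(n,D); H=w[...,2]
    s=(w[...,0]>.5)&(w[...,0]<.58)&(abs(w[...,1]+.184)<.06)&(H>.09)
    p=w[s]; print(n,len(p))
    for x in np.arange(.5,.58,.01):
        q=p[(p[:,0]>=x)&(p[:,0]<x+.01)]
        if len(q): 
            for sgn in(1,-1):
                k=q[(q[:,1]+.185)*sgn>0]
                if len(k): print(round(x,3),sgn,len(k),np.median(k,0).round(4),k[:,1].min().round(4),k[:,1].max().round(4))
E
```

```text
[ 0.43688478 -0.17373481  0.11601341] [-0.71449769 -0.02682418 -0.85681304] 0.025474749330097027 39.64432954788208
top 90
0.5 1 3 [ 0.5009 -0.166   0.5812] -0.1672 -0.1638
0.51 1 1 [ 0.5192 -0.1584  0.1374] -0.1584 -0.1584
0.52 1 13 [ 0.5263 -0.1585  0.1325] -0.1622 -0.1572
0.53 1 21 [ 0.5347 -0.1597  0.1343] -0.1653 -0.1563
0.54 1 20 [ 0.5449 -0.1592  0.1339] -0.1641 -0.1552
0.55 1 21 [ 0.5548 -0.1586  0.1357] -0.1646 -0.1544
0.56 1 11 [ 0.5621 -0.1603  0.1339] -0.1651 -0.1546
side 376
0.5 1 63 [ 0.5042 -0.1672  0.1343] -0.1808 -0.1633
0.5 -1 2 [ 0.5043 -0.1894  0.1489] -0.1905 -0.1883
0.51 1 38 [ 0.5143 -0.1632  0.1265] -0.1719 -0.1587
0.51 -1 9 [ 0.5138 -0.1923  0.1285] -0.1965 -0.191
0.52 1 32 [ 0.5253 -0.1611  0.1248] -0.1658 -0.1578
0.52 -1 18 [ 0.5253 -0.1979  0.1281] -0.2013 -0.1948
0.53 1 34 [ 0.5342 -0.1591  0.1253] -0.1661 -0.1569
0.53 -1 26 [ 0.5345 -0.2     0.1263] -0.2059 -0.1952
0.54 1 31 [ 0.5452 -0.1588  0.1257] -0.1644 -0.1544
0.54 -1 25 [ 0.5448 -0.2023  0.1261] -0.2121 -0.1989
0.55 1 33 [ 0.5549 -0.1571  0.1243] -0.1629 -0.1546
0.55 -1 29 [ 0.5549 -0.2046  0.1249] -0.2143 -0.199
0.56 1 22 [ 0.5633 -0.1571  0.1268] -0.1652 -0.1538
0.56 -1 14 [ 0.5621 -0.2034  0.1265] -0.2101 -0.2007
```

View pics/s5.png

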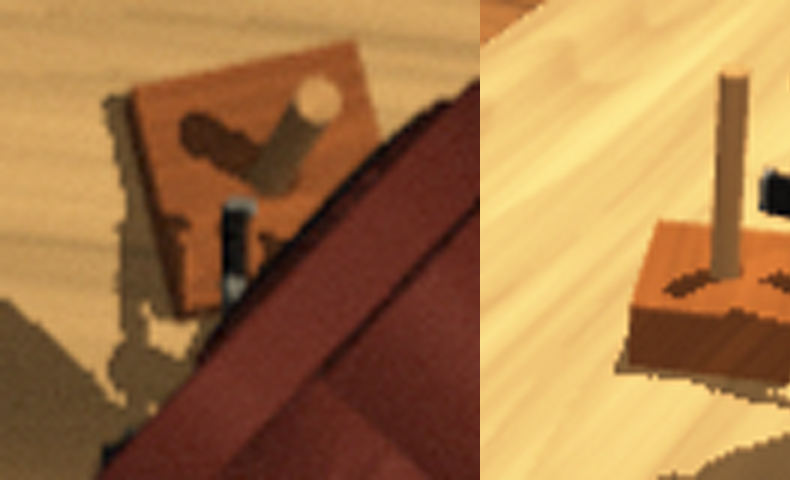

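The clip is level (mid-height 0.1255, so 0.117 up the dowel). The jaw tips are at x=0.567, centred on y=-0.182, and the dowel is at (0.596, -0.1845). I'm advancing 49 mm.

carry_out(
  plan=[8, -1, 0, 0, 16, -1, 0, 0, 24, -2, 0, 0, 32, -2, 0, 0, 40, -2, 0, 0, 46, -3, 0, 0, 49, -3, 0, 0, 49, -3, 0, 0, 49, -3, 0, 0],
)

```text
clock: 13.1
eef_pos: [0.4858, -0.178, 0.1163]
tool_rot: [-0.128, -3.139, -0.0]
wrist_force: [-0.6, 0.1, -0.4]
grip_width: 0.0251
finger_force: 39.6
```

```bash
python3 - <<'E'
from h import *
s=r.sense(); print(s['eef_pos'],s['wrist_force'],s['ft_torque'],s['grip_width'])
im,d=shot('side')
w=cloud('side',d); H=w[...,2]
s=(abs(w[...,0]-.597)<.05)&(abs(w[...,1]+.184)<.04)
p=w[s&(H>.145)&(w[...,0]>.58)]; print('dowel',len(p),np.median(p,0))
p=w[s&(H>.11)&(H<.14)&(w[...,1]>-.172)]; print('near jaw',len(p),p.min(0),p.max(0))
cv2.imwrite('pics/s6.png',cv2.resize(im[110:210,280:400],(720,600),interpolation=cv2.INTER_CUBIC))
E
```

```text
[ 0.48577257 -0.17796477  0.11626426] [-0.5515146   0.11745036 -0.40283042] [ 0.02287756  0.08846995 -0.00067276] 0.025112565284868868
dowel 87 [ 0.59582619 -0.17741061  0.16509347]
near jaw 208 [ 0.54781451 -0.17185643  0.11019828] [ 0.61499347 -0.15866729  0.1365174 ]
```

View pics/s6.png

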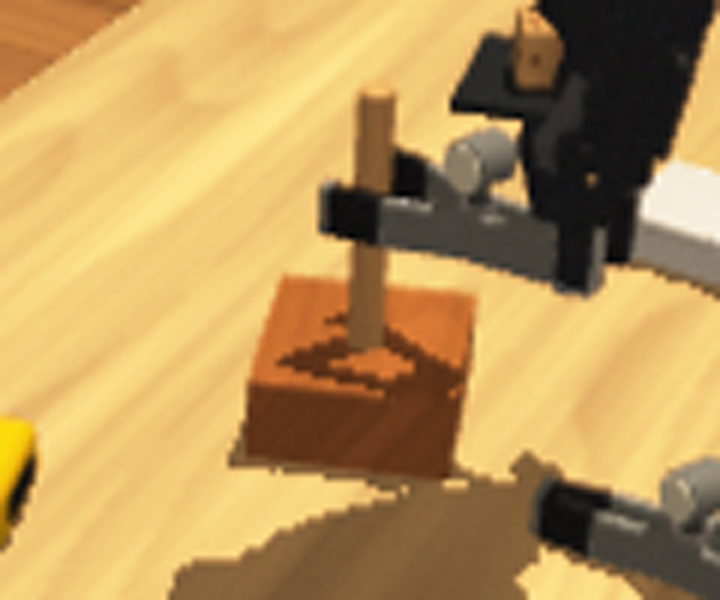

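Side view: the dowel (375,130) runs between the open jaws, with the near jaw tip at (330,205). Tip x=0.615 puts the pocket centre at about 0.596. I'm releasing.

carry_out(
  plan=[0, 1, 0, 0, 0, 1, 0, 0, 0, 1, 0, 0, 0, 1, 0, 0, 0, 1, 0, 0, 0, 1, 0, 0, 0, 1, 0, 0, 0, 1, 0, 0],
  claw=0,
)

```text
clock: 13.95
eef_pos: [0.4859, -0.177, 0.1163]
tool_rot: [-0.128, -3.139, -0.0]
wrist_force: [0.7, 1.2, 0.4]
grip_width: 0.0856
finger_force: 0.0
```

carry_out(
  plan=[0, 0, 15, 0, 0, 0, 40, 0, 0, 0, 80, 0, -40, 0, 110, 0, -80, 40, 130, 0, -100, 80, 130, 0, -100, 120, 130, 0, -100, 160, 130, 0, -100, 200, 130, 0, -100, 200, 130, 0, -100, 200, 130, 0, -100, 200, 130, 0],
)

```text
clock: 15.15
eef_pos: [0.3861, 0.0224, 0.2469]
tool_rot: [0.129, 3.138, -0.0]
wrist_force: [0.6, 0.3, -0.2]
grip_width: 0.0853
finger_force: 0.0
```

```bash
python3 - <<'E'
from h import *
s=r.sense(); print(s['eef_pos'],s['wrist_force'],s['grip_width'],s['qd'].round(4))
im,d=shot('side'); im2,d2=shot('top')
a=cv2.resize(im[110:210,280:380],(400,400),interpolation=cv2.INTER_CUBIC)
b=cv2.resize(im2[160:260,340:440],(400,400),interpolation=cv2.INTER_CUBIC)
cv2.imwrite('pics/s7.png',np.hstack([a,b]))
for n,D in(('side',d),('top',d2)):
    w=cloud(n,D); H=w[...,2]
    s=(abs(w[...,0]-.55)<.1)&(abs(w[...,1]+.184)<.06)&(H>.09)
    for x in np.arange(.47,.64,.02):
        p=w[s&(w[...,0]>=x)&(w[...,0]<x+.02)]
        if len(p): print(n,round(x,2),len(p),p.min(0).round(3),p.max(0).round(3))
E
```

```text
[0.38607528 0.02238585 0.24688369] [ 0.56205488  0.32913503 -0.15249878] 0.0853132910178038 [-0.0194  0.004  -0.0045 -0.0035  0.0003  0.0023]
side 0.47 52 [ 0.48  -0.197  0.104] [ 0.49  -0.153  0.13 ]
side 0.49 96 [ 0.49  -0.197  0.106] [ 0.51  -0.155  0.131]
side 0.51 150 [ 0.51  -0.194  0.105] [ 0.53  -0.16   0.167]
side 0.53 138 [ 0.53  -0.195  0.109] [ 0.55  -0.162  0.167]
side 0.55 86 [ 0.55  -0.197  0.109] [ 0.57  -0.161  0.135]
side 0.57 182 [ 0.57  -0.201  0.091] [ 0.59  -0.162  0.182]
side 0.59 105 [ 0.59  -0.192  0.09 ] [ 0.609 -0.163  0.181]
top 0.47 74 [ 0.475 -0.196  0.107] [ 0.49  -0.153  0.133]
top 0.49 62 [ 0.49  -0.193  0.107] [ 0.51  -0.158  0.134]
top 0.51 115 [ 0.51  -0.191  0.105] [ 0.53  -0.162  0.169]
top 0.53 78 [ 0.53  -0.193  0.106] [ 0.55  -0.164  0.169]
top 0.55 66 [ 0.55  -0.196  0.108] [ 0.57  -0.162  0.14 ]
top 0.57 156 [ 0.57  -0.198  0.091] [ 0.59  -0.163  0.183]
top 0.59 43 [ 0.59  -0.198  0.114] [ 0.604 -0.164  0.181]
```

View pics/s7.png

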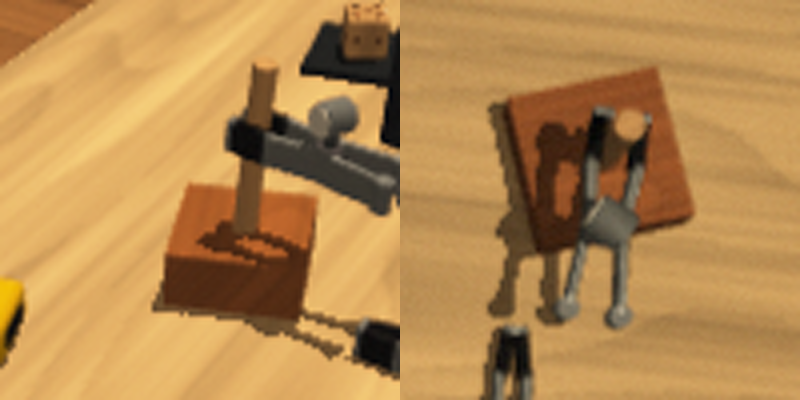

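The clip holds the dowel with its lamp up, and its handles are 44 mm apart (45 expected on the dowel). I'll do one quick numeric check of lean and pocket position, then hand in.

```bash
python3 - <<'E'
from h import *
im0,d0=load('side'); im,d=shot('side')
w=cloud('side',d); H=w[...,2]
L=[]
for a,b in((.055,.075),(.075,.1),(.145,.16),(.16,.178)):
    s=(abs(w[...,0]-.592)<.016)&(abs(w[...,1]+.178)<.012)&(H>a)&(H<b); p=np.median(w[s],0); L.append(p); print(s.sum(),p.round(4))
print('lean',(L[3]-L[0])[:2]/(L[3]-L[0])[2])
s=(abs(w[...,1]+.165)<.008)&(H>.1)&(H<.14)&(w[...,0]>.56); print('tip',w[s][:,0].max())
w0=cloud('side',d0); m=(w0[...,2]>.1)&(abs(w0[...,0]-.55)<.08)&(abs(w0[...,1]+.184)<.05); print('moved',np.nanmedian(abs(w[m]-w0[m]),0))
E
```

```text
33 [ 0.5933 -0.1766  0.0644]
49 [ 0.5914 -0.1766  0.087 ]
34 [ 0.5875 -0.1758  0.1524]
38 [ 0.5839 -0.1762  0.1694]
lean [-0.08944251  0.00394376]
tip 0.6084038873439305
moved [0.00051094 0.00121674 0.00076625]
```

```bash
python3 -c "
from station import r
print(r.finish_job())"
```

```text
the job is handed in; nothing more can be done
None
```

I've handed the job in, though no verdict came back: the dowel stands home in the foot, leaning about 0.06–0.09 rad (limit 0.14), and the left-hand clip light grips it about 0.117 m up, level and lamp up, with the arm clear.

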